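Time the vial carousel and hold its belt tensioner back

TASK

The drive belt of the vial carousel is off. First turn the carousel by its black knob to the next station, so that it clicks into place with the red-capped vial at the white pointer, and let go of it; then push the yellow sprung tensioner arm back by its post, past the ratchet click and on nearly to its stop, and hold it compressed there with the gripper for the new belt to be slipped on. Finish while still holding the arm back (do not let it rest on its pawl), and leave the bottles, flask, dish and box around the work where they are.

Things in the scene. Friction and masses are not known exactly. Their poses are not given: they have to be found in the camera images.
- carousel (a joint): angle (rad) of the vial carousel about its vertical axis, growing counter-clockwise seen from above; 0 when the red-capped vial is at the white pointer. A sprung detent holds it every 60 degrees (1.047 rad) with about 0.15 N m and pulls it into the nearest station when let go. It starts one station off (settled after 0.5 s): turn it 60 degrees clockwise seen from above
- carousel_knob (a point): centre of the black bar knob on the carousel axis, turning with it: bar 50 mm long (along this frame's x), 14 mm thick (along y), 30 mm high (15 mm above and below this point), on a thin post 18 mm across. -x of this frame points from the axis to the red-capped vial; so does its red line. The vials' tops stand 39 mm below this point, 54 mm from the axis; the white disc is 144 mm across
- red_vial (a point): centre of the top of the red-capped vial (cap 21 mm across), one of six fixed vials on the carousel, 60 degrees apart; the others have blue caps
- pointer (a point): top of the white pointer that stands on the plate just outside the carousel's rim (the station); 78 mm from the carousel's axis, 57 mm above the worktop
- tension_arm (a joint): angle (rad) of the yellow sprung belt-tensioner arm about its vertical pivot, growing clockwise seen from above as it is pushed back; 0 at rest, 0.78 at its stop. The pawl clicks in behind its tooth at about 0.5; let go after that, the arm springs back only to about 0.47 and rests on the pawl. It takes about 4 N at the post to start it and about 9 N at the click and at the stop
- tension_post (a point): on the axis of the upright round steel post at the free end of the tensioner arm, moves with it; 12 mm across, with a small orange cap 14 mm across; its top is 18 mm above this point, and 38 mm below this point is the yellow arm with the idler roller (34 mm across) under it. Swinging the arm back moves the post clockwise (seen from above) round tension_pivot, away from the robot
- tension_pivot (a point): point on the tensioner arm's vertical pivot axis, level with tension_post and 90 mm from it; the real pivot's top is 32 mm below. Drive plate, carousel and tensioner are one fixture, fixed on the worktop, plate 200 x 370 mm, 12 mm thick
- tip_box: bystander: yellow pipette tip box with clear lid, 85 x 123 x 94 mm; origin at the centre of its underside
- amber_bottle: bystander: bottle with orange cap, 70 mm across, 131 mm tall; origin at the centre of its underside
- flask: bystander: conical flask with white cap, 89 mm across, 156 mm tall; origin at the centre of its underside
- petri: bystander: petri dish, 90 mm across, 15 mm high; origin at the centre of its underside
- white_jar: bystander: small white-capped bottle, 70 mm across, 120 mm tall; origin at the centre of its underside
- blue_bottle: bystander: small blue-capped bottle, 60 mm across, 110 mm tall; origin at the centre of its underside
- pipette_stand_left: fixed round stand with hanging pipettes, about 190 mm across and 275 mm tall, behind and to the right of the work; keep the arm clear of it on the way in (origin at the centre of its foot)

How it is judged:
By the outcome, as a careful person would: the job done as asked, in the order asked, and still so for the second after the job is handed in, while the arm keeps its last pose, push and grip.
It also fails if it takes over 51 s, if anything falls off the work surface, if the arm or the gripper's body presses on something with over 40 N, if the wrist force passes 120 N, or if a joint passes its speed limit or range.

ROBOT

A 6-joint arm with a two-finger parallel gripper is mounted at the origin on a cart in front of the work surface, level with it; the furniture and walls round the work are solid. World frame = base frame: x ahead of the robot, y to its left, z up, the work surface at z = 0. Lengths are in mm, angles in rad, forces in N, time in s.
With the tool pointing down it reaches from about 325 to 875 mm from the base axis. Payload 4.4 kg.
Tool frame: the origin (TCP) lies on the centre line of the jaws, within the pads' length; the fingertips stand ahead of it and the grasp point (between the pads) lies 6 mm ahead of it (ctrl.tcp_to_tips is the z of the fingertips in the tool frame, in mm); z points along the fingers, y is the line along which they close (so a half turn about z gives the same grasp; the last joint's range is limited). The gripper opens to 85 mm and grips with 20 to 120 N. Pads are 22 mm wide; open, the fingers measure 114 mm over their backs; the gripper's body (76 mm by 85 mm) begins 54 mm behind the grasp point. The pads swing forward as they close: fully open they stand 13 mm farther back than shut.
Start: joints at [-1.343, 0.207, 1.542, -0, 1.393, -0.15], TCP at [212.092, -534.457, 256.282] pointing down, gripper open.
Joint ranges: [-2.73, 2.73], [-0.86, 2.22], [0.23, 2.46], [-1.11, 4.25], [0.08, 2.63], [-2.82, 2.82]. Speed limits (rad/s): [2.79, 2.79, 3.14, 3.14, 3.14, 3.14].

INTERFACE

Orientations are given as a 3x3 rotation matrix whose columns are the frame's x, y, z axes.
In Python, from plant import ctrl, sensors, optics gives the robot as it stands. Calls block until the motion is done:
- ctrl.move_ptp(position, orientation): joint-space move of the TCP to a pose.
- ctrl.move_l(position, rot=None, vel=150, threshold=None): straight line of the TCP; rot=None keeps the orientation; vel is the mean speed in mm/s. With threshold (N) it stops when the force on the tool has changed by that much, and returns True; else False.
- ctrl.set_joints(angles): joint-space move.
- ctrl.gripper_to(opening, force=None): finger opening in mm; force is the grip in N (None keeps the last); returns when the fingers have stopped.
- ctrl.hold(seconds).
- ctrl.solve_ik(position, orientation): joint angles nearest the present ones, or None.
- sensors.read_state(): the state.
- optics.grab_frame(name): name is "scene" or "top" or "wrist"; returns (picture, depth): 480x640x3 uint8, red, green, blue; 480x640 float32, mm along the optical axis (not along the pixel's ray), 0 where there is no reading.
- optics.camera_params(name): a dict with "mtx" (3x3 intrinsics, pixels), "k1" (the pictures are not rectified: a ray, as slopes to the right and down, at radius r is drawn at 1 + k1 r^2 times it, then the intrinsics apply), "R" (3x3) and "t" (3): a world point X has camera coordinates R X + t; the wrist camera has in their place "T_tool_cam" (4x4, takes a point from camera to tool coordinates, whose origin is the TCP and whose axes are the flange's). Camera axes: x right, y down, z forward; pixel columns grow to the right and rows downward; lengths in mm; the calibration is good to about 2 mm. A picture is of the moment at which its call begins: read the wrist's pose just before it. camera_params takes no time and is no camera call.
A pose or a line that the arm cannot do raises ctrl.MotionError and nothing moves.
- ctrl.finish_job(): hands the job in; it is judged then, once.
The state is a dict: "t": time; "q": joint angles; "qvel": joint speeds; "tau": joint torques, N m; "eef_pos": TCP position; "eef_rot": TCP orientation; "force": force on the tool from outside, world axes, zero at the start; "wrist_torque": the same for the moment, N m; "grip_width": finger opening in mm; "grasp_force": force on a finger pad.
Only numpy, scipy, OpenCV 4.12 (cv2) and the standard library are available. Lean on these libraries where they do the work, as an engineer would, in place of code of your own. Each camera call takes 0.05 s, during which the arm holds its last target. There are 200 camera calls.

## Working session

There is one attempt and no reset: what is moved stays moved. The work goes in short steps, each a Python script; the robot and the scene stay as the last script left them, time stands still between calls to the robot, and variables do not carry over. Pictures are saved under pics/ and viewed, at most 10 in all, crops included, and the job is handed in when it is done.

```bash
mkdir -p pics
cat > h.py <<'E'
import numpy as np, cv2
from plant import ctrl, sensors, optics
def save(name,fn):
    s=sensors.read_state(); im,d=optics.grab_frame(name)
    cv2.imwrite(f'pics/{fn}.png',im[:,:,::-1]); np.savez(f'pics/{fn}.npz',im=im,d=d,p=s['eef_pos'],R=s['eef_rot'],name=name)
def cam(fn):
    z=np.load(f'pics/{fn}.npz'); c=optics.camera_params(str(z['name']))
    if 'R' in c: R=np.array(c['R']); t=np.array(c['t'])
    else:
        T=np.array(c['T_tool_cam']); Rw=z['R']@T[:3,:3]; tw=z['R']@T[:3,3]+z['p']; R=Rw.T; t=-R@tw
    return np.array(c['mtx']),c['k1'],R,t,z
def ray(fn,u,v):
    K,k1,R,t,z=cam(fn)
    x=np.array([(u-K[0,2])/K[0,0],(v-K[1,2])/K[1,1]]); s=x.copy()
    for _ in range(20): s=x/(1+k1*(s@s))
    return -R.T@t, R.T@np.array([s[0],s[1],1])
def depthpt(fn,u,v):
    o,r=ray(fn,u,v); z=np.load(f'pics/{fn}.npz'); return o+r*np.median(z['d'][v-1:v+2,u-1:u+2])
def atz(fn,u,v,h):
    o,r=ray(fn,u,v); return o+r*(h-o[2])/r[2]
def tri(*obs):
    A=np.zeros((3,3)); b=np.zeros(3)
    for ob in obs:
        o,r=ray(*ob); r=r/np.linalg.norm(r); P=np.eye(3)-np.outer(r,r); A+=P; b+=P@o
    x=np.linalg.solve(A,b)
    res=[np.linalg.norm((np.eye(3)-np.outer(r,r)/(r@r))@(x-o)) for o,r in (ray(*ob) for ob in obs)]
    return x,res
E
python3 - <<'E'
from h import *
save('top','top0'); save('scene','scene0')
s=sensors.read_state(); print(s, ctrl.tcp_to_tips)
E
```

```text
{'t': 0.1, 'q': array([-1.34350813e+00,  2.07369646e-01,  1.54285364e+00, -1.67869240e-05,
        1.39346911e+00, -1.50519566e-01]), 'qvel': array([-1.55831772e-03, -2.14266521e-03, -3.42360630e-03,  6.69227348e-04,
       -5.74120592e-04,  3.39067111e-05]), 'tau': array([-4.40264184e-04, -3.84096158e+01, -2.92549056e+01, -1.78196929e-04,
        4.89856146e-03, -1.43304185e-06]), 'eef_pos': array([ 211.93628553, -533.82574324,  255.20183022]), 'eef_rot': array([[ 9.29474525e-01,  3.68885983e-01, -4.89246083e-04],
       [ 3.68886187e-01, -9.29472329e-01,  2.04201239e-03],
       [ 2.98529052e-04, -2.07847462e-03, -9.99997795e-01]]), 'force': array([-0.24902267,  0.18827358, -0.25371867]), 'wrist_torque': array([-0.00514815,  0.00515982,  0.00856638]), 'grasp_force': 0.0, 'grip_width': 85.29055953610887} 25.0
```

View pics/top0.png

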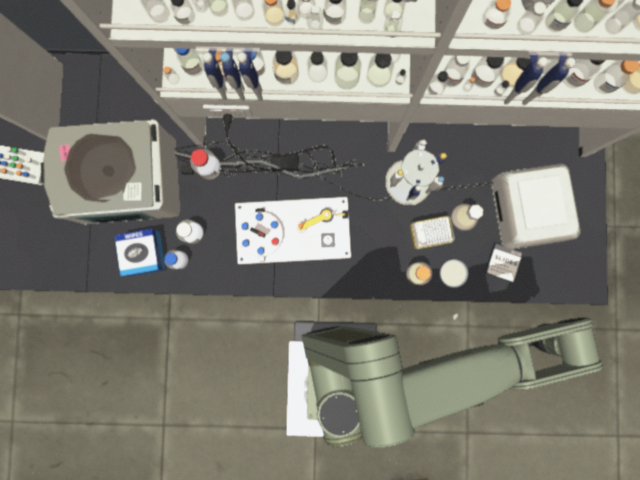

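View pics/scene0.png

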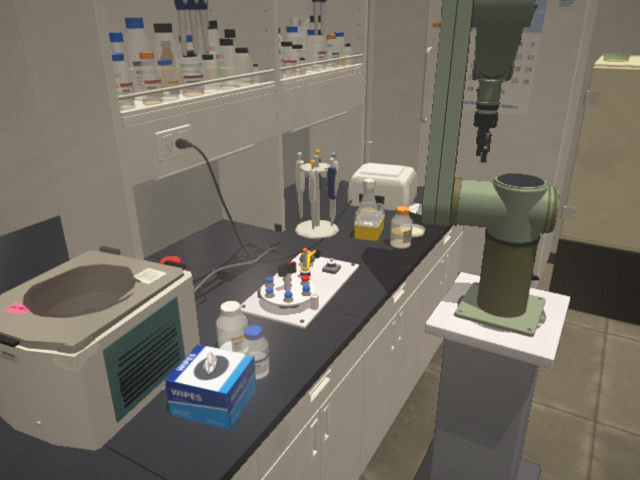

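The top view shows the fixture plate at about (293,231), with the carousel knob at (261,230), the red cap at (275,241) and the yellow arm from about (305,226) to (328,213). The pipette stand is at (413,178). I'll convert these to positions and take a wrist view from above.

Run:
```python
from h import *
np.set_printoptions(precision=1,suppress=True)
for n,u,v in [('knob',261,230),('red',275,241),('armA',305,226),('armB',328,213),('plateTL',236,202),('plateBR',350,261),('stand',413,178),('box',432,232),('amber',419,272),('red bottle',204,163)]: print(n,depthpt('top0',u,v))
z=np.load('pics/top0.npz'); im=z['im'][190:275,225:365]
cv2.imwrite('pics/c.png',cv2.resize(im[:,:,::-1],None,fx=5,fy=5,interpolation=cv2.INTER_CUBIC))
print(optics.camera_params('wrist'))
```

```text
knob [502.5 259.4  52.9]
red [467.1 211.8  72.1]
armA [518.7 119.3  54.6]
armB [562.5  47.   53.7]
plateTL [597.8 351.4   0.8]
plateBR [412.9 -29.1  -3.6]
stand [ 649.1 -197.1  232.2]
box [ 509.3 -285.4   60.7]
amber [ 379.8 -234.6  128.2]
red bottle [692.7 426.8 159.4]
{'mtx': array([[330.9,   0. , 316.8],
       [  0. , 330.9, 237.9],
       [  0. ,   0. ,   1. ]]), 'k1': -0.025951516379116267, 'T_tool_cam': array([[  -0. ,   -1. ,   -0.3,   66. ],
       [   1. ,   -0. ,    0. ,   -0.4],
       [  -0. ,   -0.3,    1. , -117.2],
       [   0. ,    0. ,    0. ,    1. ]])}
```

View pics/c.png

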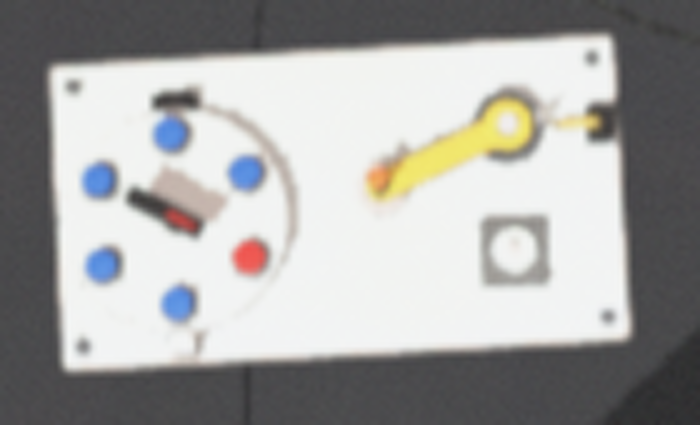

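The enlarged crop shows the following:
- **Knob:** the bar runs from (130,197) to (200,228), and its red line points at the red cap at (250,257).
- **Pointer:** it's near (190,345).
- **Tensioner:** the pivot is at (508,124) and the orange post cap at (380,178).

Next I'll take two closer wrist views, going in on the near side of the stand.

Run:
```python
from h import *
R=np.array([[1,0,0],[0,-1,0],[0,0,-1.]])
ctrl.move_ptp([380,-200,320],R)
ctrl.move_ptp([470,210,220],R); save('wrist','w1')
ctrl.move_l([470,120,220],vel=200); save('wrist','w2')
s=sensors.read_state(); print(s['t'],s['eef_pos'],s['q'])
```

```text
3.8083 [470.20187487 120.30549703 220.23946107] [7.14911425e-02 4.83689219e-02 1.79676739e+00 7.55329224e-04
 1.29586987e+00 1.64263586e+00]
```

View pics/w1.png

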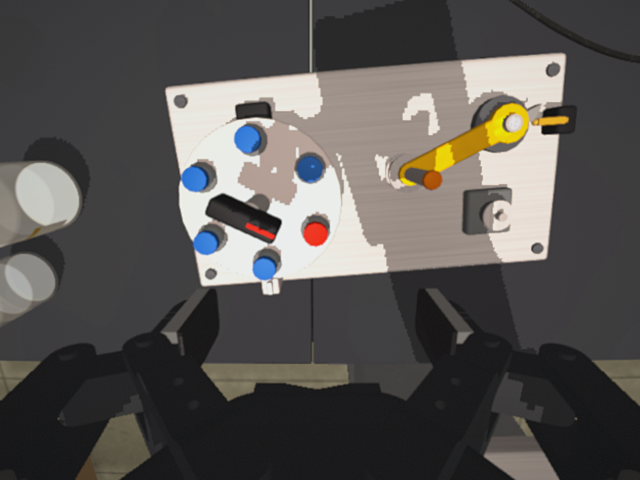

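View pics/w2.png

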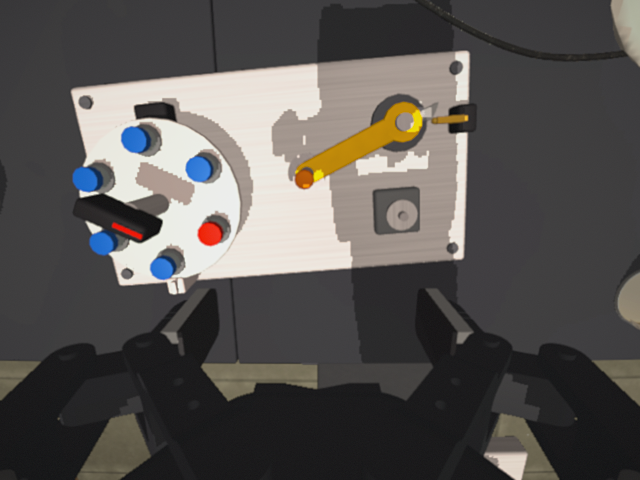

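In w1 the knob is at about (245,217), the red cap at (316,234), the pointer at (271,287), the post cap at (432,180) and the pivot at (513,122). In w2 they are at (118,217), (210,233), (178,286), (305,178) and (404,121). I'll triangulate these and fit the knob from depth.

Run:
```python
from h import *
np.set_printoptions(precision=1,suppress=True)
for n,a,b in [('red',(316,234),(210,233)),('pointer',(271,285),(178,284)),('post',(432,180),(305,178)),('pivot',(513,122),(404,121)),('blue',(247,139),(136,139)),('blue2',(264,268),(162,268)),('redline mid',(260,231),(127,231))]:
    print(n,*tri(('w1',*a),('w2',*b)))
for fn in('w1','w2'):
    K,k1,R,t,z=cam(fn); d=z['d']; vv,uu=np.mgrid[0:300,60:560]; vv=vv.ravel();uu=uu.ravel()
    und=cv2.undistortPoints(np.stack([uu,vv],1).astype(float)[:,None],K,np.array([k1,0,0,0]))[:,0]
    dd=d[vv,uu]; P=(np.c_[und,np.ones(len(und))]*dd[:,None]-t)@R; c=z['im'][vv,uu].astype(int)
    ok=(dd>0)&(P[:,2]>95)&(P[:,2]<160)&(abs(P[:,0]-500)<80)
    for n,m in [('knob',ok&(abs(P[:,1]-260)<50)),('post',ok&(abs(P[:,1]-100)<50))]:
        Q=P[m]; 
        if len(Q)<5: print(fn,n,len(Q)); continue
        zt=np.percentile(Q[:,2],90); T=Q[Q[:,2]>zt-6]
        r=cv2.minAreaRect(T[:,:2].astype(np.float32)); print(fn,n,len(T),'ztop',np.median(T[:,2]),'mean',T.mean(0),r)
        k=np.hypot(c[:,0]-200,0)
    red=ok&(c[:,0]>150)&(c[:,1]<60)&(abs(P[:,1]-260)<50); print('redline',P[red].mean(0))
    up=(dd>0)&(P[:,2]>60)&(P[:,2]<85)&(c[:,2]>120)&(c[:,0]<90)
    rd=(dd>0)&(P[:,2]>60)&(P[:,2]<85)&(c[:,0]>150)&(c[:,1]<60)
    print('redcap depth',np.median(P[rd],0))
```

```text
red [467.1 209.8  68.8] [np.float64(0.3276490728874571), np.float64(0.32764907288735784)]
pointer [411.1 252.8  45.7] [np.float64(0.2818575296861632), np.float64(0.2818575296861739)]
post [515.3 128.1 103.4] [np.float64(0.5181293000089602), np.float64(0.5181293000087676)]
pivot [557.3  49.5  56.6] [np.float64(0.09465134121738182), np.float64(0.09465134121740111)]
blue [543.8 264.4  64.1] [np.float64(0.1822710521234776), np.float64(0.18227105212350664)]
blue2 [436.  254.9  67.9] [np.float64(0.1632830734585201), np.float64(0.1632830734584895)]
redline mid [483.3 246.8 124.8] [np.float64(0.07184907845843165), np.float64(0.07184907845842305)]
w1 knob 1533 ztop 124.2010165729088 mean [490.6 258.6 124. ] ((489.8983154296875, 259.1398620605469), (49.164127349853516, 14.385468482971191), 64.64238739013672)
w1 post 333 ztop 107.28082526121241 mean [515.2 129.6 107.2] ((515.0338134765625, 129.20436096191406), (13.472583770751953, 13.376404762268066), 46.11225128173828)
redline [483.8 246.9 125.1]
redcap depth [467.8 210.6  70.3]
w2 knob 1581 ztop 124.12710562795569 mean [490.6 257.8 123.8] ((489.8299560546875, 258.6473388671875), (50.252662658691406, 14.038386344909668), 64.50537872314453)
w2 post 306 ztop 107.21639515410229 mean [515.5 129.  107.2] ((515.381103515625, 129.0579833984375), (13.181424140930176, 12.528103828430176), 89.05137634277344)
redline [483.6 246.9 125. ]
redcap depth [467.2 209.7  70.3]
```

The knob axis is at (490,259), top z 124, with the red direction at 244.5°. The pointer direction is 184.5°, so the turn is exactly 60° clockwise. Now I'll grip and turn it.

```bash
cat >> h.py <<'E'
def rz(deg):
    a=np.radians(deg); c,s=np.cos(a),np.sin(a); return np.array([[c,s,0],[s,-c,0],[0,0,-1.]])
E
python3 - <<'E'
from h import *
np.set_printoptions(precision=2,suppress=True)
def pr(n):
    s=sensors.read_state(); print(n,round(s['t'],2),s['eef_pos'],s['force'],s['wrist_torque'],s['grip_width'],s['grasp_force'])
K=np.array([490,259,119.])
ctrl.move_ptp(K+[0,0,70],rz(64.5)); ctrl.gripper_to(45)
print(ctrl.move_l(K,vel=100,threshold=12)); pr('down')
ctrl.gripper_to(0,force=45); pr('grip')
for a in (49.5,34.5,19.5,4.5): ctrl.move_ptp(K,rz(a)); pr(a)
ctrl.hold(.3); pr('hold')
ctrl.gripper_to(45); pr('open')
ctrl.move_l(K+[0,0,80],vel=120)
ctrl.hold(.3); ctrl.move_l([470,200,220],rot=rz(0),vel=200); save('wrist','w3'); pr('up')
E
```

```text
False
down 5.97 [490.56 259.22 119.56] [-0.68 -0.98  0.99] [0.02 0.   0.01] 44.66258125670359 0.0
grip 6.37 [490.35 259.41 120.16] [-1.96  0.17  5.92] [ 0.11  0.37 -0.05] 14.339491156063534 43.92710745334625
49.5 6.72 [490.38 259.4  120.15] [-1.66  0.15  6.01] [ 0.09  0.39 -0.  ] 14.25986441010268 43.99001955986023
34.5 7.08 [490.38 259.36 120.11] [-1.15  0.17  5.56] [ 0.06  0.41 -0.07] 14.091107371352557 43.98400962352753
19.5 7.44 [490.42 259.34 120.14] [-2.65 -0.16  4.62] [ 0.02  0.35 -0.12] 14.530212545111391 43.99965584278107
4.5 7.8 [490.44 259.31 120.14] [-2.94  0.04  5.87] [ 0.03  0.33 -0.03] 14.445687124202957 44.085150361061096
hold 8.1 [490.43 259.32 120.16] [-1.84  0.21  6.2 ] [-0.    0.34 -0.06] 14.411059417014037 44.098185896873474
open 8.5 [489.92 258.87 118.72] [ 0.56 -0.11  0.14] [-0.02  0.03 -0.01] 44.98807534088602 0.0
up 10.14 [470.27 200.51 219.92] [-0.32  0.45  0.43] [0.02 0.02 0.05] 45.037016041341566 0.0
```

View pics/w3.png

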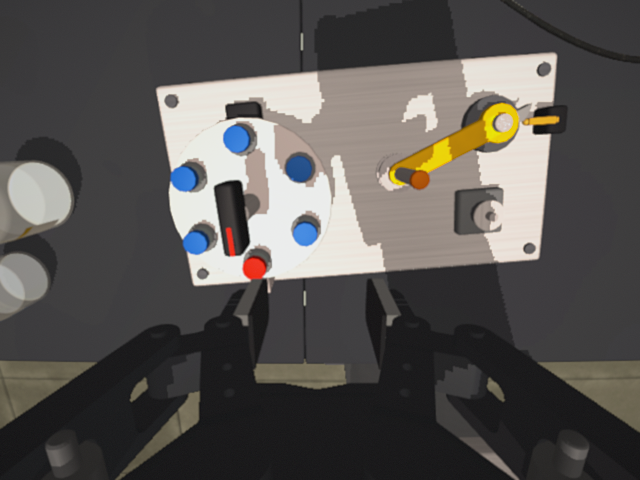

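The red cap is now at (255,268), directly at the pointer (270,287). The knob's red line points there too, and the knob is released. Next I'll grip the post with the pads across its swing direction and swing it along its arc.

Run:
```python
from h import *
np.set_printoptions(precision=2,suppress=True)
V=np.array([557.3,49.5]); P0=np.array([515.2,129.]); f0=np.degrees(np.arctan2(*(P0-V)[::-1]))
def tgt(a,z=90): f=np.radians(f0)-a; return np.r_[V+90*np.array([np.cos(f),np.sin(f)]),z], rz(np.degrees(f))
def pr(n):
    s=sensors.read_state(); d=s['eef_pos'][:2]-V; f=np.arctan2(d[1],d[0]); F=s['force'][:2]
    print(n,round(s['t'],2),s['eef_pos'],'alpha %.3f r %.1f Ft %.2f Fr %.2f Fz %.1f'%(np.radians(f0)-f,np.hypot(*d),F@[np.sin(f),-np.cos(f)],F@[np.cos(f),np.sin(f)],s['force'][2]),s['grip_width'],s['grasp_force'])
p,R=tgt(0,180); ctrl.move_ptp(p,R)
print(ctrl.move_l(tgt(0)[0],vel=90,threshold=10)); pr('down')
ctrl.gripper_to(0,force=45); pr('grip')
for a in np.r_[np.arange(.06,.67,.06),.70]:
    p,R=tgt(a); ctrl.move_l(p,rot=R,vel=40); pr('%.2f'%a)
save('wrist','w4')
```

```text
False
down 13.2 [515.89 129.09  90.71] alpha 0.007 r 89.7 Ft 0.74 Fr 0.34 Fz 0.4 45.03216212617809 0.0
grip 13.6 [515.65 129.12  90.6 ] alpha 0.005 r 89.9 Ft -0.18 Fr -0.51 Fz 2.5 10.940323896666635 58.56781487689659
0.06 13.88 [519.93 131.25  90.55] alpha 0.058 r 89.9 Ft -3.26 Fr -0.46 Fz 4.8 10.513817905093703 58.26087221503258
0.12 14.17 [524.64 133.28  90.51] alpha 0.115 r 89.9 Ft -3.62 Fr 0.37 Fz 6.7 10.514752893605058 58.304966321156826
0.18 14.45 [529.05 134.89  90.5 ] alpha 0.167 r 89.9 Ft -6.20 Fr 0.05 Fz 8.7 10.489268058344127 58.530454519204795
0.24 14.73 [533.79 136.34  90.48] alpha 0.223 r 90.0 Ft -7.38 Fr -1.01 Fz 10.0 10.648899926835602 58.688123133033514
0.30 15.02 [539.5  137.69  90.5 ] alpha 0.288 r 90.0 Ft -6.58 Fr -0.54 Fz 9.0 10.668824331777566 58.38868773076683
0.36 15.3 [543.48 138.12  90.38] alpha 0.332 r 89.7 Ft -8.63 Fr -0.55 Fz 11.2 10.94897141367729 57.06967128440738
0.42 15.58 [550.99 138.91  90.48] alpha 0.417 r 89.6 Ft 0.25 Fr -1.20 Fz 4.4 10.684464126183256 55.89656170865055
0.48 15.87 [556.04 139.17  90.41] alpha 0.473 r 89.7 Ft -3.51 Fr -2.12 Fz 7.0 10.546186797210817 56.1655349121429
0.54 16.15 [560.   139.17  90.39] alpha 0.517 r 89.7 Ft -7.90 Fr -2.06 Fz 10.3 10.258940456932958 56.87493111938238
0.60 16.43 [565.08 138.9   90.37] alpha 0.574 r 89.7 Ft -8.82 Fr -1.84 Fz 11.7 10.487324321236109 56.98337076231837
0.66 16.72 [570.3  138.3   90.36] alpha 0.632 r 89.7 Ft -8.98 Fr -1.71 Fz 11.5 10.933015884692267 57.02610047534108
0.70 16.97 [573.74 137.72  90.38] alpha 0.671 r 89.7 Ft -9.93 Fr -1.10 Fz 11.3 10.824676375320822 57.08054590970278
```

View pics/w4.png

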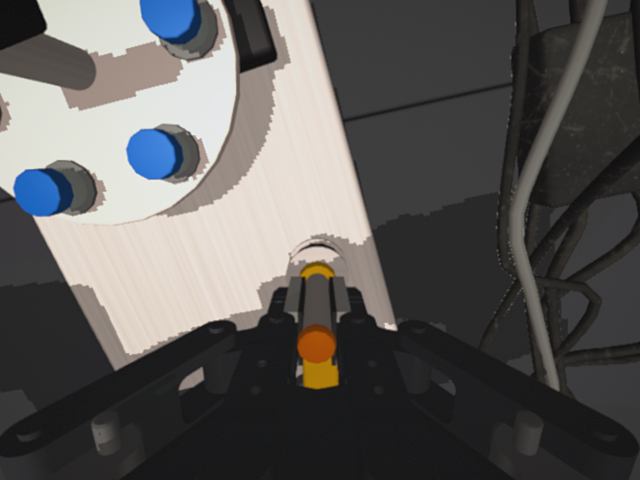

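The post is held squarely between the pads, with the cap at (317,345) and the yellow arm in line behind it. I'll check the true arm angle from the cap's position, then ease on toward the stop while watching the force.

Run:
```python
from h import *
np.set_printoptions(precision=2,suppress=True)
V=np.array([557.3,49.5]); P0=np.array([515.2,129.]); f0=np.degrees(np.arctan2(*(P0-V)[::-1]))
def tgt(a,z=90): f=np.radians(f0)-a; return np.r_[V+90*np.array([np.cos(f),np.sin(f)]),z], rz(np.degrees(f))
def capang(fn,u,v):
    p=atz(fn,u,v,107.2); print('cap',p,'alpha %.3f'%(np.radians(f0)-np.arctan2(p[1]-V[1],p[0]-V[0])),np.hypot(*(p[:2]-V)))
def pr(n):
    s=sensors.read_state(); d=s['eef_pos'][:2]-V; f=np.arctan2(d[1],d[0]); F=s['force'][:2]
    print(n,round(s['t'],2),'alpha %.3f r %.1f Ft %.2f Fr %.2f Fz %.1f'%(np.radians(f0)-f,np.hypot(*d),F@[np.sin(f),-np.cos(f)],F@[np.cos(f),np.sin(f)],s['force'][2]),s['grip_width'])
capang('w4',317,345); ctrl.hold(.4); pr('held')
for a in (.72,.74,.755):
    p,R=tgt(a); ctrl.move_l(p,rot=R,vel=30); ctrl.hold(.3); pr('%.3f'%a)
save('wrist','w5'); im=np.load('pics/w5.npz')['im'].astype(int)
m=(im[...,0]>150)&(im[...,1]<110)&(im[...,1]>50)&(im[...,2]<50); v,u=np.nonzero(m[300:400,270:370]); u=u+270;v=v+300
print(len(u),u.mean(),v.mean()); capang('w5',u.mean(),v.mean())
save('top','top5')
```

```text
cap [573.34 138.62 107.2 ] alpha 0.665 90.54751109424278
held 17.42 alpha 0.670 r 89.8 Ft -8.89 Fr -1.42 Fz 11.5 10.953634995257115
0.720 17.97 alpha 0.689 r 89.8 Ft -9.28 Fr -2.24 Fz 11.8 10.41633171789107
0.740 18.52 alpha 0.708 r 89.8 Ft -8.86 Fr -1.98 Fz 10.9 10.637381514092514
0.755 19.07 alpha 0.723 r 89.8 Ft -8.77 Fr -2.20 Fz 11.8 10.756356085977426
886 316.0981941309255 347.5112866817156
cap [577.35 136.82 107.2 ] alpha 0.713 89.59639053156964
```

Run:
```python
from h import *
V=np.array([557.3,49.5]); P0=np.array([515.2,129.]); f0=np.degrees(np.arctan2(*(P0-V)[::-1]))
def tgt(a,z=90): f=np.radians(f0)-a; return np.r_[V+90*np.array([np.cos(f),np.sin(f)]),z], rz(np.degrees(f))
def pr(n):
    s=sensors.read_state(); d=s['eef_pos'][:2]-V; f=np.arctan2(d[1],d[0]); F=s['force'][:2]
    print(n,round(s['t'],2),'alpha %.3f Ft %.2f Fr %.2f Fz %.1f'%(np.radians(f0)-f,F@[np.sin(f),-np.cos(f)],F@[np.cos(f),np.sin(f)],s['force'][2]),s['grip_width'],s['grasp_force'])
    return F@[np.sin(f),-np.cos(f)]
for a in (.77,.78):
    p,R=tgt(a); ctrl.move_l(p,rot=R,vel=30); ctrl.hold(.3)
    if pr(a)<-13: break
ctrl.hold(.5); pr('hold'); save('top','top6'); save('scene','scene6')
a=np.load('pics/top6.npz')['im'][190:275,225:365]; b=np.load('pics/scene6.npz')['im'][220:330,220:380]
f=lambda i,s:cv2.resize(i[:,:,::-1],s,interpolation=cv2.INTER_CUBIC)
cv2.imwrite('pics/c6.png',np.vstack([f(a,(490,298)),f(b,(490,300))]))
```

```text
0.77 19.72 alpha 0.737 Ft -9.78 Fr -1.86 Fz 10.6 10.74610958128862 57.02479563653469
0.78 20.27 alpha 0.747 Ft -9.43 Fr -1.18 Fz 11.2 10.994869748260596 57.05627739429474
hold 20.77 alpha 0.747 Ft -9.92 Fr -1.38 Fz 10.9 10.531443346441515 57.0560266636312
```

View pics/c6.png

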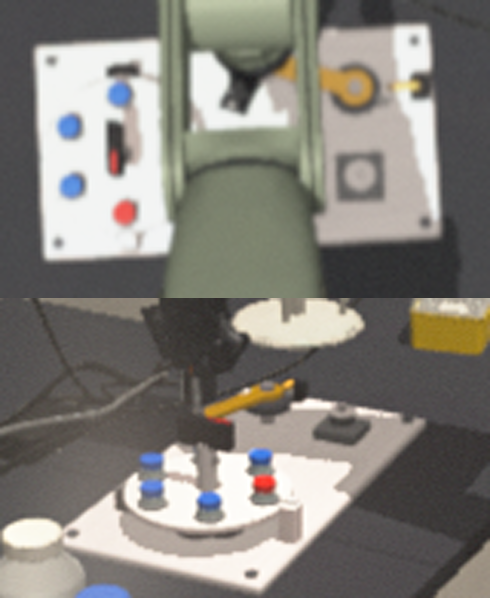

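The crops show the red cap at the pointer (top crop at (125,212), pointer at (138,235)). The gripper holds the yellow arm swung back at about 0.745 rad, against a steady spring force of about 9.5 N. I'm handing it in while holding.

```bash
python3 -c "
from plant import ctrl
print(ctrl.finish_job())"
```

```text
the job is handed in; nothing more can be done
None
```

I turned the carousel 60° clockwise so the red-capped vial sits at the pointer and let go of the knob, then handed the job in with the gripper holding the tensioner arm past the click at about 0.745 rad (stop at 0.78).

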